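# Drive the brass plug out of the spindle mount

## Task

Take the orange-handled punch from the wooden rack, put its steel shank into the bore of the grey spindle mount and press it down (do not drop it in) to drive the brass plug out below into the catch tray. Press until the punch's collar rests on top of the mount, then let go and leave the punch standing there. Leave the green-handled punch, the blue plug in the black mount and the little microscope where they are.

Things in the scene. Friction and masses are not known exactly. Their poses are not given: they have to be found in the camera images.
- punch_grip (a point): Orange-handled punch, loose, 130 g, upright in the rack. From below: steel shank 14 mm in diameter, 50 mm long; collar 56 mm in diameter, 6 mm thick; orange round handle 26 mm in diameter, 60 mm tall. Point: centre of the handle, 30 mm below its top, 36 mm above the collar's underside, 86 mm above the shank's tip. z up along the punch.
- rack: Pale wooden tool rack, fixed, 66 x 170 x 65 mm tall; origin: centre of its underside, y along its length. Two upright holes 22 mm wide, 58 mm deep, at y = -50 and +50 mm, hold the two punches, their collars resting on its top; which punch is in which hole varies.
- mount_bore (a point): Grey spindle mount, fixed bridge 76 x 84 mm, 90 mm tall: a 40 mm thick block on two legs, with a vertical bore 37 mm wide right through. Point: centre of the bore's mouth in the top face, z up. Under the block, 45 mm of open height above a catch tray (68 x 68 mm inside). It may swap places with the black mount.
- plug_center (a point): Brass plug, loose, solid, 110 g, 36 mm in diameter, 24 mm tall, seated in the grey mount's bore; point: its centre. Its flat top lies 11 mm below the mount's top. Four spring balls in the bore hold it: it carries the punch's weight, yields to a push of 10 to 20 N, and falls free at the latest once its top is 40 mm below the mount's top.
- slim_punch_grip (a point): Bystander: green-handled punch of the same shape but a 6 mm shank, in the rack's other hole; the point is the centre of its handle.
- spare_plug_center (a point): Bystander: blue plug of the same size, seated in the same way in a black mount of the same form; the point is its centre.
- microscope_center (a point): Bystander: black pocket microscope about 115 mm long lying on two orange clips on the bench, 38 mm tall; the point is at mid-height in its middle.
Mind the look-alikes: they are no part of the job. Of the things like the part that bears mount_bore, leave any that is pink; of the rest the larger one is meant. Leave any pink look-alike of the part that bears punch_grip alone.

How it is judged:
By the outcome, as a careful person would: the job done as asked, in the order asked, and still so for the second after the job is handed in, with the robot touching nothing.
It also fails if it takes over 35 s, if anything falls off the work surface, if the arm or the gripper's body presses on something with over 40 N, if the wrist force passes 120 N, or if a joint passes its speed limit or range.

## Robot

A 6-joint arm with a two-finger parallel gripper is mounted at the origin on the work surface. World frame = base frame: x ahead of the robot, y to its left, z up, the work surface at z = 0. Lengths are in m, angles in degrees, forces in N, time in s.
With the tool pointing down it reaches from about 0.3 to 0.75 m from the base axis. Payload 8.5 kg.
Tool frame: the origin (TCP) lies midway between the tips of the shut fingers; the grasp point (between the pads) lies 19 mm behind it (env.tcp_to_grasp is the z of the grasp point in the tool frame, in m); z points along the fingers, y is the line along which they close (so a half turn about z gives the same grasp; the last joint's range is limited). The gripper opens to 85 mm and grips with 20 to 120 N. Pads are 22 mm wide; open, the fingers measure 114 mm over their backs; the gripper's body (76 mm by 85 mm) begins 54 mm behind the grasp point. The pads swing forward as they close: fully open they stand 13 mm farther back than shut.
Start: joints at [58.711, 21.807, 74.336, -0, 83.858, -12.336], TCP at [0.179, 0.52, 0.231] pointing down, gripper open.
Joint ranges: [-178.18, 178.18], [-50.72, 133.34], [12.68, 142.11], [-81.47, 261.47], [9.98, 163.14], [-165.26, 165.26]. Speed limits (degrees/s): [136.94, 136.94, 180, 180, 180, 180].

## Interface

Orientations are given as a 3x3 rotation matrix whose columns are the frame's x, y, z axes.
In Python, from rig import env, imaging, job, models gives the robot as it stands. The module is installed in compiled form; this text tells all that it offers.
- The arm moves only by the tool jog_arm, never from a script. Its argument "plan" is text: rows parted by semicolons, each of 7 numbers parted by spaces: the turn, a rotation vector about the tool's x, y, z in degrees, then the shift along the tool's x, y, z in cm, then the closure in counts, from 0 (fully open) to 255 (shut). In form: rx ry rz x y z claw; .... A call has 1 to 10 rows; each row shifts and turns the commanded pose from where the row before left it, along the tool's axes as they then stand; what a row does not reach is not made up. A row lasts 1/12 s, in which the tool goes at most 41.7 mm and 7.16 degrees, less where a joint would pass 70% of its speed; a pose out of reach is approached as far as the arm can. A call with a gripper value outside its range is refused whole. The fingers move at their own pace and stop on an object; "grip_force" is the grip in N (left out, the last holds). Time passes only in rows, so rows that do not move let the fingers close. It gives the time, the measured TCP pose, the force, the opening and the grip force at its end, in the units of the state.
- env.observe(): the state, without advancing time (a new reading comes with each control period).
- imaging.get_image(name): name is "scene" or "top"; returns a dict with "pixels" (400x640x3 uint8, red, green, blue), "depth" (400x640 float32, m along the optical axis (not along the pixel's ray), 0 where there is no reading), "fov_y" (degrees; the focal length in pixels is half the picture's height over the tangent of half this angle, whatever the lens; pixels are square), "cx", "cy" (the principal point, pixels), "distortion" ([k1, k2, p1, p2, k3] as OpenCV has them; the pictures are not rectified), "world_from_camera" (4x4, takes a point from camera to world coordinates). Camera axes: x right, y down, z forward; pixel columns grow to the right and rows downward; lengths in m; the calibration is good to about 2 mm. A picture is of the moment at which its call begins.
- job.close_job(): hands the job in; it is judged then, once.
Trained networks look in the newest picture that a camera, given by its name, has taken for a name from the list of things; names that differ only in an ending like _2 or _b are one class to them, and where a whole thing is asked for, a point or a joint stands for the part that bears it (a point fixed in the world has none). Each returns a list of dicts, best first, with "confidence" (0 to 1); they miss things now and then, are a little off and sometimes report something else, mostly with a low value. They report only what shows in the picture. A call takes as long as a camera call. They do not tell look-alikes from the thing itself.
- models.outline_of(camera, query): "region" (400x640 bool, what is visible of it) and "bbox" ([centre column, centre row, width, height] in pixels, round what is visible of it).
- models.tip_of(camera, query): "at" ([column, row] in pixels: a listed point, or the origin of a listed thing).
The state is a dict: "time_s": time; "q": joint angles; "qvel": joint speeds; "joint_efforts": joint torques, N m; "position": TCP position; "tool_rot": TCP orientation; "ft_force": force on the tool from outside, world axes, zero at the start; "wrist_torque": the same for the moment, N m; "grip_width": finger opening in m; "gripper_force": force on a finger pad.
Only numpy, scipy, OpenCV 4.12 (cv2) and the standard library are available. Lean on these libraries where they do the work, as an engineer would, in place of code of your own. Each camera call takes 0.05 s, during which the arm holds its last target. There are 200 camera calls.

## Working session

There is one attempt and no reset: what is moved stays moved. The work goes in short steps, Python scripts to look and compute and a tool call to move; the robot and the scene stay as the last step left them, time stands still between calls to the robot, and variables do not carry over. Pictures are saved under pics/ and viewed, at most 10 in all, crops included, and the job is handed in when it is done.

Besides the shell and the picture viewer there is one more tool, called after "Emit:" as a command line: name --argument value ..., lists and objects as JSON in quotes. jog_arm: Moves the arm, as the interface text tells. Its arguments: {"type":"object","properties":{"plan":{"type":"string"},"grip_force":{"type":"number"}},"required":["plan"]}

```bash
mkdir -p pics; cat > h.py <<'E'
import numpy as np, cv2
from rig import env, imaging, job, models
def cam(im):
    f=200/np.tan(np.radians(im["fov_y"]/2)); K=np.array([[f,0,im["cx"]],[0,f,im["cy"]],[0,0,1]])
    return K,np.array(im["distortion"],float),np.array(im["world_from_camera"])
def ray(im,px):
    K,D,T=cam(im); n=cv2.undistortPoints(np.array([[px]],float),K,D)[0,0]
    return T[:3,3],T[:3,:3]@np.array([n[0],n[1],1.0])
def cloud(im):
    K,D,T=cam(im); g=np.stack(np.meshgrid(np.arange(640),np.arange(400)),-1).reshape(-1,1,2).astype(float)
    n=cv2.undistortPoints(g,K,D)[:,0]; z=im["depth"].reshape(-1,1)
    return ((np.c_[n,np.ones(len(n))]*z)@T[:3,:3].T+T[:3,3]).reshape(400,640,3)
def at_z(im,px,z):
    o,d=ray(im,px); return o+d*(z-o[2])/d[2]
def tri(im1,p1,im2,p2):
    o1,d1=ray(im1,p1);o2,d2=ray(im2,p2)
    s=np.linalg.lstsq(np.c_[d1,-d2],o2-o1,rcond=None)[0]
    a,b=o1+s[0]*d1,o2+s[1]*d2; return (a+b)/2,np.linalg.norm(a-b)
E
python3 - <<'E'
from h import *
np.set_printoptions(precision=4,suppress=True)
for c in("scene","top"):
    im=imaging.get_image(c); cv2.imwrite(f"pics/{c}0.png",im["pixels"][:,:,::-1]); P=cloud(im)
    print(c,im["world_from_camera"][:3,3],im["world_from_camera"][:3,2])
    for q in("punch_grip","rack","mount_bore","plug_center","slim_punch_grip","spare_plug_center","microscope_center"):
        for r in models.tip_of(c,q):
            u,v=np.round(r["at"]).astype(int); print(q,"tip",np.array(r["at"]),round(r["confidence"],2),P[min(v,399),min(u,639)])
s=env.observe(); print(s["position"],s["tool_rot"],env.tcp_to_grasp,s["time_s"],s["grip_width"])
E
```

```text
scene [0.7824 0.4323 0.9342] [-0.2819 -0.4414 -0.8519]
punch_grip tip [267.6 145.4] 0.78 [ 0.5216 -0.2433  0.1119]
punch_grip tip [238.2 153.4] 0.59 [ 0.5982 -0.2867  0.0838]
rack tip [280.6 176.5] 0.73 [ 0.5325 -0.1578  0.0732]
mount_bore tip [354.5 316.4] 0.93 [0.571  0.2521 0.0045]
mount_bore tip [444.4 269.3] 0.88 [0.3036 0.2785 0.0008]
mount_bore tip [403.7 290.5] 0.61 [0.4563 0.2796 0.078 ]
plug_center tip [403.1 292.2] 0.6 [0.4603 0.2817 0.0756]
slim_punch_grip tip [289.5 166.7] 0.79 [ 0.5105 -0.141   0.1163]
spare_plug_center tip [312.9 238.9] 0.67 [0.5623 0.0548 0.0777]
microscope_center tip [274.2 296.9] 0.94 [0.7125 0.1177 0.0359]
microscope_center tip [282.5 174.8] 0.68 [ 0.5285 -0.1592  0.0733]
top [0.3671 0.0109 1.0548] [ 0.1565 -0.0253 -0.9874]
punch_grip tip [431.8 160.3] 0.73 [ 0.5981 -0.2818  0.1097]
punch_grip tip [420.5 196. ] 0.72 [ 0.5116 -0.2443  0.1328]
rack tip [390.1 204.3] 0.63 [ 0.5035 -0.1919  0.0636]
rack tip [281.  182.1] 0.46 [0.5529 0.0624 0.0789]
mount_bore tip [182.7 225.2] 0.77 [0.454  0.2833 0.0773]
mount_bore tip [179.4 277.2] 0.67 [0.336  0.3082 0.0029]
plug_center tip [282.1 179.9] 0.71 [0.5577 0.0601 0.0781]
plug_center tip [187.9 229. ] 0.54 [0.445  0.2719 0.0762]
spare_plug_center tip [281.6 182.7] 0.48 [0.5506 0.06   0.0787]
microscope_center tip [260.9 130. ] 0.94 [0.6923 0.1151 0.0317]
microscope_center tip [376.  196.7] 0.41 [ 0.5096 -0.1478  0.1317]
[0.1786 0.5202 0.2313] [[-0.9458  0.3248 -0.    ]
 [ 0.3248  0.9458 -0.    ]
 [-0.     -0.     -1.    ]] -0.0187 0.8 0.08562986567964935
```

View pics/scene0.png

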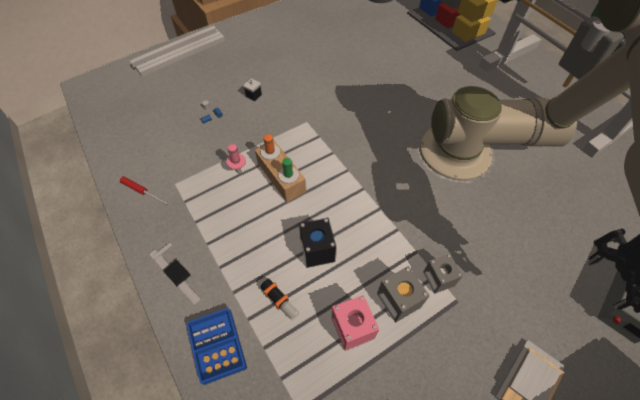

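View pics/top0.png

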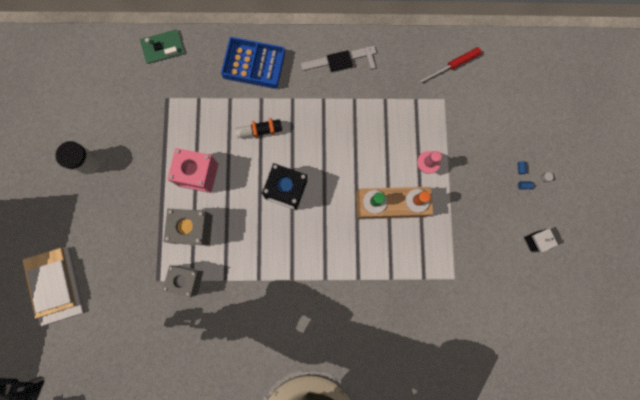

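The pictures show these look-alikes.
- **Punches:** orange at scene (268,145) / top (422,198), green at (288,168) / (378,198), and pink standing free at (235,155) / (432,160).
- **Mounts:** large grey with brass plug at (404,290) / (186,227), small grey at (443,270) / (180,281), pink at (356,320) / (191,170), and black with blue plug at (318,240) / (286,186).

I choose the orange punch in the rack and the large grey mount with the brass plug. Next I measure both and check one crop.

```bash
cat > m.py <<'E'
from h import *
np.set_printoptions(precision=4,suppress=True)
A=imaging.get_image("scene");B=imaging.get_image("top")
def box(P,c,r): return (np.abs(P[...,0]-c[0])<r)&(np.abs(P[...,1]-c[1])<r)
cent={}
for n,im in(("scene",A),("top",B)):
    P=cloud(im); hsv=cv2.cvtColor(im["pixels"],cv2.COLOR_RGB2HSV)
    for nm,c,hr in(("orange",(.512,-.245),(3,14)),("green",(.51,-.145),(45,85)),("brass",(.455,.278),(12,28))):
        m=box(P,c,.035)&(hsv[...,0]>=hr[0])&(hsv[...,0]<=hr[1])&(hsv[...,1]>120)&(P[...,2]>.07)
        z=P[m][:,2]; t=m&(P[...,2]>np.percentile(z,85)-.012); p=P[t]
        mid=(p[:,:2].min(0)+p[:,:2].max(0))/2
        vv,uu=np.nonzero(t); cent[n,nm]=(uu.mean(),vv.mean())
        print(n,nm,m.sum(),"zmax",np.percentile(z,[5,50,95]),"top mean",p.mean(0),"mid",mid,np.ptp(p[:,:2],axis=0))
    for nm,c in(("greybig",(.455,.278)),("greysmall",(.33,.305))):
        m=box(P,c,.06)&(P[...,2]>.05); p=P[m]; zt=np.percentile(p[:,2],90); p=p[p[:,2]>zt-.006]
        print(n,nm,"ztop",zt,cv2.minAreaRect((p[:,:2]*1000).astype(np.float32)))
    m=box(P,(.51,-.195),.1)&(P[...,2]>.055)&(P[...,2]<.08); p=P[m]
    print(n,"rack",np.median(p[:,2]),cv2.minAreaRect((p[:,:2]*1000).astype(np.float32)))
for nm in("orange","green","brass"): print("tri",nm,*tri(A,cent["scene",nm],B,cent["top",nm]))
c1=cv2.resize(B["pixels"][150:230,350:470],None,fx=3.3,fy=3.3,interpolation=2)
c2=cv2.resize(A["pixels"][240:340,320:470],None,fx=2.64,fy=2.64,interpolation=2)
cv2.imwrite("pics/crop1.png",np.hstack([c1,c2])[:,:,::-1] if c1.shape[0]==c2.shape[0] else c1[:,:,::-1])
E
python3 m.py
```

```text
scene orange 150 zmax [0.0831 0.1166 0.1315] top mean [ 0.5162 -0.2493  0.1279] mid [ 0.5156 -0.2517] [0.0245 0.0253]
scene green 92 zmax [0.0839 0.114  0.1326] top mean [ 0.5142 -0.1505  0.1297] mid [ 0.5142 -0.1503] [0.017 0.02 ]
scene brass 149 zmax [0.0748 0.0774 0.0799] top mean [0.4526 0.2774 0.0772] mid [0.4535 0.277 ] [0.033  0.0324]
scene greybig ztop 0.0909551505519297 ((455.1888427734375, 278.5947265625), (84.6385269165039, 78.67308807373047), 86.3233413696289)
scene greysmall ztop 0.06984015102046645 ((333.7820739746094, 289.62933349609375), (64.21757507324219, 61.24882125854492), 77.5059585571289)
scene rack 0.06600639701100863 ((542.0211791992188, -205.92967224121094), (127.97887420654297, 179.88824462890625), 3.2014365196228027)
top orange 164 zmax [0.0861 0.1288 0.1324] top mean [ 0.5105 -0.2538  0.1294] mid [ 0.5111 -0.2552] [0.0249 0.0257]
top green 99 zmax [0.1058 0.13   0.1324] top mean [ 0.5073 -0.1535  0.1299] mid [ 0.5077 -0.1533] [0.022  0.0213]
top brass 178 zmax [0.0755 0.0779 0.0807] top mean [0.4516 0.2797 0.078 ] mid [0.4518 0.2792] [0.0323 0.034 ]
top greybig ztop 0.09168898683295645 ((450.74017333984375, 277.9178771972656), (85.46269226074219, 76.26171875), 86.263916015625)
top greysmall ztop 0.07072326633682871 ((328.900390625, 289.0233154296875), (65.33934783935547, 58.21084976196289), 77.39205169677734)
top rack 0.06562357437358246 ((541.9551391601562, -207.36843872070312), (130.59844970703125, 176.06361389160156), 1.5526728630065918)
tri orange [ 0.5126 -0.2574  0.1178] 0.0009028755977338216
tri green [ 0.51   -0.1563  0.12  ] 0.003048509287244726
tri brass [0.4524 0.2785 0.0789] 0.002455885303594052
```

View pics/crop1.png

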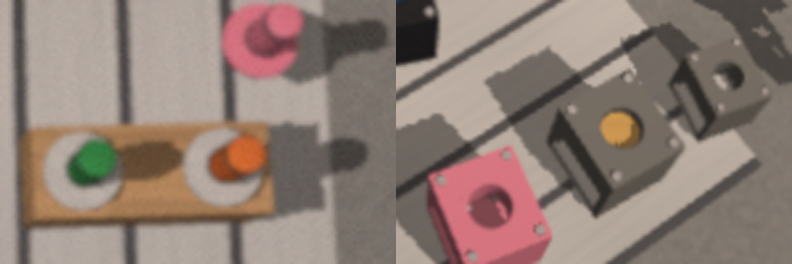

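The crop shows the white-collared orange punch at the right end of the rack (crop 240,160), with green at the left and pink behind. The large grey mount holds the brass plug (crop 620,127). Punch axis is about (0.513, -0.253) with its top at 0.131. The bore is about (0.453, 0.278) with its top at 0.091. Moving there.

Emit:
jog_arm --plan "0 0 0 -2.36 -2.6 0 0;0 0 0 -2.36 -2.6 0 0;0 0 0 -2.36 -2.6 0 0;0 0 0 -2.36 -2.6 0 0;0 0 0 -2.36 -2.6 0 0;0 0 0 -2.36 -2.6 0 0;0 0 0 -2.36 -2.6 0 0;0 0 0 -2.36 -2.6 0 0;0 0 0 -2.36 -2.6 0 0;0 0 0 -2.36 -2.6 0 0" --grip_force 80

```text
time_s: 1.73
position: [0.3176, 0.1961, 0.2315]
tool_rot: [[-0.946, 0.325, 0.001], [0.325, 0.946, 0.0], [-0.001, 0.0, -1.0]]
ft_force: [-0.1, 1.1, 0.4]
grip_width: 0.0855
gripper_force: 0.0
```

Emit:
jog_arm --plan "0 0 0 -2.36 -2.6 0 0;0 0 0 -2.36 -2.6 0 0;0 0 0 -2.36 -2.6 0 0;0 0 0 -2.36 -2.6 0 0;0 0 0 -2.36 -2.6 0 0;0 0 0 -2.36 -2.6 0 0;0 0 0 -2.36 -2.6 0 0;0 0 0 -2.36 -2.6 0 0;0 0 0 -2.36 -2.6 0 0;0 0 0 -2.36 -2.6 0 0"

```text
time_s: 2.57
position: [0.4565, -0.1268, 0.2314]
tool_rot: [[-0.946, 0.325, 0.0], [0.325, 0.946, -0.0], [-0.0, -0.0, -1.0]]
ft_force: [0.9, 0.2, 1.0]
grip_width: 0.0852
gripper_force: 0.0
```

Emit:
jog_arm --plan "0 0 0 -2.36 -2.6 0 0;0 0 0 -2.36 -2.6 0 0;0 0 0 -2.36 -2.6 0 0;0 0 0 -2.36 -2.6 0 0;0 0 0 0 0 0 0;0 0 0 0 0 0 0"

```text
time_s: 3.07
position: [0.5117, -0.2553, 0.2305]
tool_rot: [[-0.945, 0.327, -0.001], [0.327, 0.945, 0.001], [0.001, 0.0, -1.0]]
ft_force: [-0.0, 0.5, -0.1]
grip_width: 0.0855
gripper_force: 0.0
```

Emit:
jog_arm --plan "0 0 0 0 0.25 2.5 0;0 0 0 0 0 2.5 0;0 0 0 0 0 2.5 0;0 0 0 0 0 2.5 0;0 0 0 0 0 2 0;0 0 0 0 0 1.5 0;0 0 0 0 0 1.2 0;0 0 0 0 0 0 0;0 0 0 0 0 0 0"

```text
time_s: 3.82
position: [0.5123, -0.2507, 0.0846]
tool_rot: [[-0.946, 0.324, -0.0], [0.324, 0.946, 0.0], [0.001, 0.0, -1.0]]
ft_force: [0.5, -1.0, -0.1]
grip_width: 0.0855
gripper_force: 0.0
```

Emit:
jog_arm --plan "0 0 0 0 0 0 255;0 0 0 0 0 0 255;0 0 0 0 0 0 255;0 0 0 0 0 0 255;0 0 0 0 0 0 255;0 0 0 0 0 0 255;0 0 0 0 0 0 255;0 0 0 0 0 0 255" --grip_force 80

```text
time_s: 4.48
position: [0.5127, -0.2519, 0.085]
tool_rot: [[-0.946, 0.325, 0.001], [0.325, 0.946, -0.001], [-0.001, -0.001, -1.0]]
ft_force: [-1.0, -0.6, 5.1]
grip_width: 0.0244
gripper_force: 78.3
```

Emit:
jog_arm --plan "0 0 0 0 0 -0.5 255;0 0 0 0 0 -1.5 255;0 0 0 0 0 -2 255;0 0 0 0 0 -2 255;0 0 0 0 0 -2.5 255;0 0 0 0 0 -2.5 255;0 0 0 0 0 -2.5 255;0 0 0 0 0 -1.5 255;0 0 0 0 0 0 255;0 0 0 0 0 0 255"

```text
time_s: 5.32
position: [0.5123, -0.2515, 0.2341]
tool_rot: [[-0.946, 0.325, 0.0], [0.325, 0.946, -0.0], [-0.0, 0.0, -1.0]]
ft_force: [0.7, 0.1, -1.9]
grip_width: 0.0242
gripper_force: 78.5
```

```bash
python3 - <<'E'
from h import *
A=imaging.get_image("scene");B=imaging.get_image("top")
c1=cv2.resize(A["pixels"][60:220,170:370],None,fx=2,fy=2); c2=cv2.resize(B["pixels"][120:280,340:540],None,fx=2,fy=2)
cv2.imwrite("pics/lift.png",np.hstack([c1,c2])[:,:,::-1])
s=env.observe();print(s["position"],s["ft_force"],s["wrist_torque"],s["grip_width"],s["q"])
E
```

```text
[ 0.51196517 -0.25121565  0.23269654] [ 0.1183588   0.39323561 -2.06999255] [-0.04699278 -0.03778316  0.02466126] 0.024503480152686902 [-3.80278342e+01  2.38854714e+01  7.07486943e+01  1.72033581e-03
  8.55366472e+01 -1.09073397e+02]
```

View pics/lift.png

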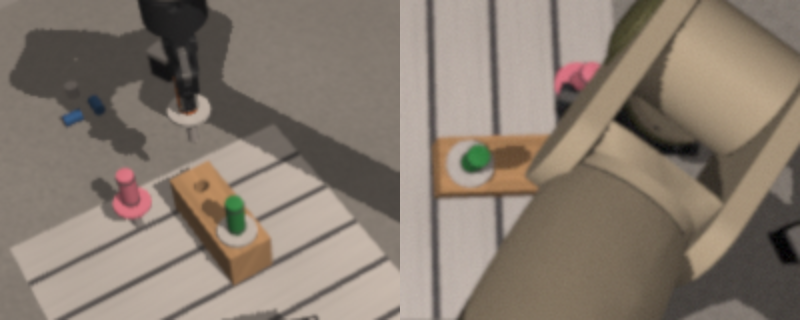

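The lift worked: the punch hangs from the gripper (collar at crop 188,110), the rack hole is empty and green is undisturbed. Moving over the bore.

Emit:
jog_arm --plan "0 0 0 0.63 1.33 0 255;0 0 0 1.26 2.67 0 255;0 0 0 1.26 2.67 0 255;0 0 0 1.26 2.67 0 255;0 0 0 1.26 2.67 0 255;0 0 0 1.26 2.67 0 255;0 0 0 1.26 2.67 0 255;0 0 0 1.26 2.67 0 255;0 0 0 1.26 2.67 0 255;0 0 0 1.26 2.67 0 255"

```text
time_s: 6.25
position: [0.4803, 0.0292, 0.2333]
tool_rot: [[-0.946, 0.325, -0.002], [0.325, 0.946, 0.001], [0.002, -0.0, -1.0]]
ft_force: [0.6, -0.3, -1.0]
grip_width: 0.0245
gripper_force: 78.6
```

Emit:
jog_arm --plan "0 0 0 1.26 2.67 0 255;0 0 0 1.26 2.67 0 255;0 0 0 1.26 2.67 0 255;0 0 0 1.26 2.67 0 255;0 0 0 1.26 2.67 0 255;0 0 0 1.26 2.67 0 255;0 0 0 1.26 2.67 0 255;0 0 0 1 2.1 0 255;0 0 0 0.8 1.6 0 255;0 0 0 0 0 0 255"

```text
time_s: 7.08
position: [0.4521, 0.2763, 0.2331]
tool_rot: [[-0.947, 0.322, -0.002], [0.322, 0.947, 0.0], [0.002, -0.001, -1.0]]
ft_force: [-0.5, 0.1, -1.8]
grip_width: 0.0241
gripper_force: 78.7
```

```bash
cat > look.py <<'E'
from h import *
import sys
np.set_printoptions(precision=4,suppress=True)
A=imaging.get_image("scene");B=imaging.get_image("top")
K,D,T=cam(A); s=env.observe(); p=np.array(s["position"])
for n,im in(("scene",A),("top",B)):
    P=cloud(im); d=np.linalg.norm(P[...,:2]-p[:2],axis=2); hsv=cv2.cvtColor(im["pixels"],cv2.COLOR_RGB2HSV)
    m=(d<.045)&(P[...,2]>p[2]-.06)&(P[...,2]<p[2]+.01)&(hsv[...,1]<70)&(hsv[...,2]>110)
    if m.sum()>20: print(n,"collar",m.sum(),np.percentile(P[m][:,2],[10,50,90]),(P[m].min(0)+P[m].max(0))/2,np.ptp(P[m],axis=0))
c1=cv2.resize(A["pixels"][200:360,300:500],None,fx=2,fy=2); c2=cv2.resize(B["pixels"][140:300,100:300],None,fx=2,fy=2)
cv2.imwrite(f"pics/{sys.argv[1]}.png",np.hstack([c1,c2])[:,:,::-1])
print(p,s["ft_force"],s["wrist_torque"],s["grip_width"],s["q"],s["time_s"])
E
python3 look.py above
```

```text
scene collar 267 [0.2162 0.218  0.2195] [0.4663 0.2762 0.2273] [0.0333 0.0556 0.0293]
top collar 93 [0.2167 0.2187 0.2205] [0.4515 0.2692 0.2175] [0.0547 0.0278 0.0084]
[0.4529 0.2738 0.2334] [-0.5847 -0.2059 -0.2362] [-0.0419 -0.0237  0.0228] 0.024604518102179992 [ 18.3287  19.6854  77.3105  -0.0086  83.1241 -52.8085] 7.1833
```

View pics/above.png

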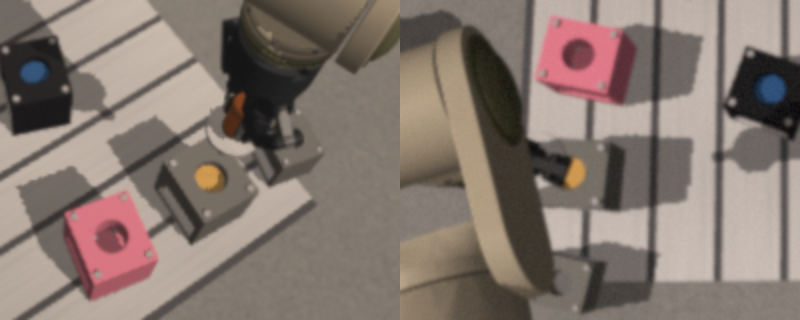

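The punch hangs level over the grey mount, collar top at 0.2185, so the shank tip is near 0.1625. The collar is centred within about 2 mm of the bore (brass plug at scene crop 208,178). Lowering and then pressing slowly.

Emit:
jog_arm --plan "0 0 0 0 0.2 1 255;0 0 0 0 0 1.5 255;0 0 0 0 0 1.5 255;0 0 0 0 0 1.5 255;0 0 0 0 0 1 255;0 0 0 0 0 0.7 255;0 0 0 0 0 0.4 255;0 0 0 0 0 0 255" --grip_force 100

```text
time_s: 7.85
position: [0.4544, 0.2747, 0.1574]
tool_rot: [[-0.946, 0.326, -0.001], [0.326, 0.946, -0.001], [0.001, -0.001, -1.0]]
ft_force: [-0.3, -0.6, -2.0]
grip_width: 0.0244
gripper_force: 98.0
```

Emit:
jog_arm --plan "0 0 0 0 0 0.3 255;0 0 0 0 0 0.3 255;0 0 0 0 0 0.3 255;0 0 0 0 0 0.3 255;0 0 0 0 0 0.3 255"

```text
time_s: 8.27
position: [0.4554, 0.2754, 0.1444]
tool_rot: [[-0.946, 0.325, 0.003], [0.325, 0.946, 0.001], [-0.003, 0.002, -1.0]]
ft_force: [-0.1, -1.2, 6.9]
grip_width: 0.0239
gripper_force: 98.2
```

Emit:
jog_arm --plan "0 0 0 0 0 0.3 255;0 0 0 0 0 0.3 255;0 0 0 0 0 0.3 255;0 0 0 0 0 0.3 255"

```text
time_s: 8.6
position: [0.4552, 0.2755, 0.1319]
tool_rot: [[-0.946, 0.325, 0.002], [0.325, 0.946, 0.001], [-0.002, 0.001, -1.0]]
ft_force: [0.4, -0.8, 4.6]
grip_width: 0.024
gripper_force: 98.3
```

```bash
python3 look.py press
```

```text
scene collar 465 [0.0879 0.0908 0.1175] [0.4634 0.2782 0.112 ] [0.0568 0.0829 0.0558]
top collar 160 [0.088  0.0909 0.1167] [0.4509 0.2622 0.1035] [0.0763 0.0432 0.0341]
[0.4542 0.2752 0.1308] [ 0.1757 -0.8452 -1.5322] [-0.0289  0.0589 -0.0221] 0.024206816547480567 [ 18.4276  25.5056  86.4277   0.0052  68.1267 -52.6228] 8.7
```

Emit:
jog_arm --plan "0 0 0 0 0 0.3 255;0 0 0 0 0 0.3 255;0 0 0 0 0 0.3 255;0 0 0 0 0 0.3 255;0 0 0 0 0 0.3 255"

```text
time_s: 9.12
position: [0.4543, 0.2752, 0.1156]
tool_rot: [[-0.946, 0.325, -0.001], [0.325, 0.946, -0.0], [0.001, -0.001, -1.0]]
ft_force: [-0.2, 0.6, -1.2]
grip_width: 0.0241
gripper_force: 98.1
```

Emit:
jog_arm --plan "0 0 0 0 0 0.15 255;0 0 0 0 0 0.15 255;0 0 0 0 0 0 255"

```text
time_s: 9.37
position: [0.4544, 0.2752, 0.1129]
tool_rot: [[-0.946, 0.325, -0.001], [0.325, 0.946, -0.0], [0.001, -0.0, -1.0]]
ft_force: [-0.1, 0.1, -2.1]
grip_width: 0.0243
gripper_force: 98.1
```

Emit:
jog_arm --plan "0 0 0 0 0 0.1 255;0 0 0 0 0 0 255"

```text
time_s: 9.53
position: [0.4546, 0.2753, 0.1123]
tool_rot: [[-0.946, 0.325, -0.0], [0.325, 0.946, -0.0], [-0.0, -0.0, -1.0]]
ft_force: [0.7, -0.6, -2.1]
grip_width: 0.0237
gripper_force: 98.1
```

Emit:
jog_arm --plan "0 0 0 0 0 0.1 255;0 0 0 0 0 0 255"

```text
time_s: 9.7
position: [0.4545, 0.2752, 0.1112]
tool_rot: [[-0.946, 0.325, -0.0], [0.325, 0.946, -0.0], [0.0, -0.0, -1.0]]
ft_force: [0.4, 0.1, -1.1]
grip_width: 0.0239
gripper_force: 98.1
```

```bash
python3 look.py seat
```

```text
scene collar 372 [0.088  0.0923 0.0975] [0.4649 0.2787 0.1026] [0.0549 0.0824 0.0357]
top collar 129 [0.0879 0.091  0.098 ] [0.4493 0.2584 0.0826] [0.075  0.0363 0.0374]
[0.4545 0.2753 0.1114] [-0.0878 -0.8064 -1.1109] [ 0.0437 -0.0084 -0.0649] 0.023873680314865506 [ 18.4255  26.8683  87.8715   0.0002  65.2567 -52.6222] 9.8
```

View pics/seat.png

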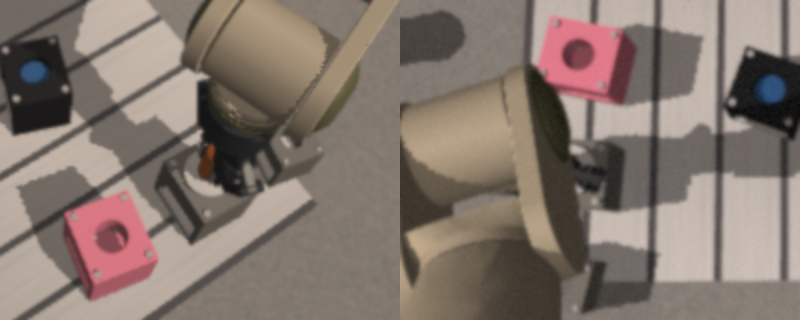

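The shank is in the bore and the collar is almost on the mount top (scene crop 205,178). No contact force yet, so I continue in 1 mm steps.

Emit:
jog_arm --plan "0 0 0 0 0 0.1 255;0 0 0 0 0 0 255"

```text
time_s: 9.97
position: [0.4545, 0.2753, 0.1102]
tool_rot: [[-0.946, 0.325, -0.0], [0.325, 0.946, -0.0], [0.0, -0.0, -1.0]]
ft_force: [-0.2, -0.6, -1.5]
grip_width: 0.0243
gripper_force: 98.1
```

Emit:
jog_arm --plan "0 0 0 0 0 0.05 255;0 0 0 0 0 0 255"

```text
time_s: 10.13
position: [0.4545, 0.2753, 0.1101]
tool_rot: [[-0.946, 0.325, 0.0], [0.325, 0.946, 0.0], [-0.0, 0.0, -1.0]]
ft_force: [-0.8, -0.4, 3.2]
grip_width: 0.0242
gripper_force: 98.1
```

Emit:
jog_arm --plan "0 0 0 0 0 0.05 255;0 0 0 0 0 0 255"

```text
time_s: 10.3
position: [0.4545, 0.2753, 0.1101]
tool_rot: [[-0.946, 0.325, 0.001], [0.325, 0.946, 0.0], [-0.001, 0.0, -1.0]]
ft_force: [-3.1, -1.0, 7.2]
grip_width: 0.0243
gripper_force: 98.3
```

Force rises while z stays at 0.1101, so the collar is seated. Releasing and retreating.

Emit:
jog_arm --plan "0 0 0 0 0 0 200;0 0 0 0 0 0 120;0 0 0 0 0 0 0;0 0 0 0 0 0 0;0 0 0 0 0 0 0;0 0 0 0 0 0 0;0 0 0 0 0 0 0;0 0 0 0 0 0 0"

```text
time_s: 10.97
position: [0.4546, 0.2753, 0.1093]
tool_rot: [[-0.946, 0.325, 0.0], [0.325, 0.946, 0.0], [-0.0, 0.0, -1.0]]
ft_force: [0.4, -0.9, 0.1]
grip_width: 0.0848
gripper_force: 0.0
```

Emit:
jog_arm --plan "0 0 0 0 0 -1 0;0 0 0 0 0 -1.5 0;0 0 0 0 0 -2 0;0 0 0 0 0 -2.5 0;0 0 0 0 0 -2.5 0;0 0 0 0 0 -2.5 0;0 0 0 3.5 0 0 0;0 0 0 3.5 0 0 0;0 0 0 3.5 0 0 0;0 0 0 3.5 0 0 0"

```text
time_s: 11.8
position: [0.3206, 0.3208, 0.2293]
tool_rot: [[-0.946, 0.325, 0.0], [0.325, 0.946, 0.0], [0.0, 0.0, -1.0]]
ft_force: [0.5, 0.7, 0.1]
grip_width: 0.0854
gripper_force: 0.0
```

```bash
python3 look.py done; python3 - <<'E'
from h import *
np.set_printoptions(precision=4,suppress=True)
for n in("scene","top"):
    im=imaging.get_image(n);P=cloud(im);hsv=cv2.cvtColor(im["pixels"],cv2.COLOR_RGB2HSV)
    m=(np.abs(P[...,0]-.455)<.05)&(np.abs(P[...,1]-.277)<.05)
    h=m&(hsv[...,0]<15)&(hsv[...,1]>120)&(P[...,2]>.08)
    print(n,"orange top",np.percentile(P[h][:,2],95) if h.any() else None,P[h].mean(0) if h.any() else None)
    b=m&(hsv[...,0]>=14)&(hsv[...,0]<=28)&(hsv[...,1]>120)&(P[...,2]<.06); print("brass low",b.sum(),P[b].mean(0) if b.any() else "")
E
```

```text
[0.3182 0.3215 0.2297] [ 0.2341  0.3225 -0.101 ] [-0.0406  0.0209  0.0371] 0.08523017250300703 [ 30.2184  12.0706  88.9459   0.0444  79.0215 -41.0477] 11.9
scene orange top 0.1565315945400586 [0.4623 0.2771 0.1429]
brass low 0 
top orange top 0.15806061776311126 [0.4529 0.2706 0.1458]
brass low 0
```

View pics/done.png

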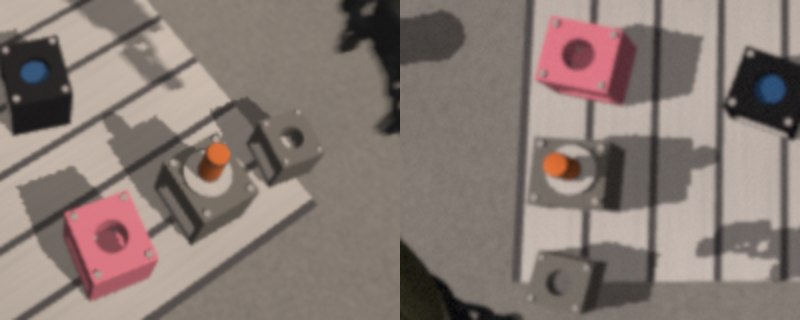

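The punch stands upright with its collar flat on the grey mount (scene crop 212,168) and its handle top at 0.157, which matches full seating. The shank now reaches 50 mm down, past the 40 mm release depth. The neighbours look untouched, so I hand in.

```bash
python3 -c "
from rig import job; print(job.close_job())"
```

```text
the job is handed in; nothing more can be done
None
```

I pressed the orange punch through the grey mount until its collar sat on top, released it standing upright, and handed the job in at about 12 s; I did not see the brass plug in the tray, but the shank reaches 50 mm down, past its 40 mm release depth.

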